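# Mount the probe carriage on the annealing chamber's dovetail rail

## Robot

A 6-joint arm with a two-finger parallel gripper is mounted at the origin on the work surface. World frame = base frame: x ahead of the robot, y to its left, z up, the work surface at z = 0. Lengths are in m, angles in rad, forces in N, time in s.
With the tool pointing down it reaches from about 0.3 to 0.85 m from the base axis. Payload 5.4 kg.
Tool frame: the origin (TCP) lies between the finger pads; the fingertips stand 14 mm ahead of it and the grasp point (between the pads) lies 5 mm behind it; z points along the fingers, y is the direction in which the jaws open and shut (so a half turn about z gives the same grasp; the last joint's range is limited). The gripper opens to 85 mm and grips with 20 to 120 N. Pads are 22 mm wide; open, the fingers measure 114 mm over their backs; the gripper's body (76 mm by 85 mm) begins 54 mm behind the grasp point. The pads swing forward as they close: fully open they stand 13 mm farther back than shut.
Start: joints at [-0.21, 0.158, 1.597, -0, 1.386, -0.21], TCP at [0.575, -0, 0.245] pointing down, gripper open.
Joint ranges: [-2.91, 2.91], [-0.94, 2.29], [0.18, 2.7], [-1.29, 4.43], [0.17, 2.64], [-3, 3]. Speed limits (rad/s): [2.57, 2.57, 3.14, 3.14, 3.14, 3.14].

## Interface

Orientations are given as a unit quaternion [w, x, y, z].
In Python, from rig import observe, grab_frame, camera_info, finish_job gives the robot as it stands.
- The arm moves only by the tool arm_command, never from a script. Its argument "targets" is a list of rows, each a list of 3 entries, a list of its own where there are three numbers: the opening, from 0 (shut) to 1 (fully open), then the shift along the tool's x, y, z in units of 50 mm (1.0 is 50 mm), then the turn about the tool's z in units of 6 degrees (1.0 is 6 degrees). In form: [[claw, [tx, ty, tz], twist], ...]. A call has 1 to 12 rows; each row is the pose to reach, as a shift and turn from the pose commanded when the call began, along the tool's axes at that moment; what a row does not reach only later rows make up. A row lasts 1/8 s, in which the tool goes at most 62.5 mm and 10.7 degrees, less where a joint would pass 70% of its speed; a pose out of reach is approached as far as the arm can. A call with a gripper value outside its range is refused whole. The fingers move at their own pace and stop on an object; the grip force is fixed at half the most. Time passes only in rows, so rows that repeat a pose let the fingers close. It gives the time, the measured TCP pose, the force and the opening at its end, in the units of the state.
- observe(): the state, without advancing time (a new reading comes with each control period).
- grab_frame(name): name is "scene" or "side" or "wrist"; returns (picture, depth): 384x512x3 uint8, red, green, blue; 384x512 float32, m along the optical axis (not along the pixel's ray), 0 where there is no reading.
- camera_info(name): a dict with "fx", "fy", "cx", "cy" (pixels), "R" (3x3) and "t" (3): a world point X has camera coordinates R X + t. Camera axes: x right, y down, z forward; pixel columns grow to the right and rows downward; lengths in m; the calibration is good to about 2 mm. The wrist camera is an equidistant fisheye: a pixel r from the principal point sees the ray r / f radians off the axis. A picture is of the moment at which its call begins: read the wrist's pose just before it. camera_info takes no time and is no camera call; for the wrist camera it gives the pose at the moment of the call.
- finish_job(): hands the job in, once; it reports no verdict.
The state is a dict: "time_s": time; "joint_positions": joint angles; "joint_velocities": joint speeds; "joint_efforts": joint torques, N m; "eef_pos": TCP position; "tool_rot": TCP orientation; "contact_force": force on the tool from outside, world axes, zero at the start; "wrist_torque": the same for the moment, N m; "gripper_width": finger opening in m.
Only numpy, scipy, OpenCV 4.12 (cv2) and the standard library are available. Lean on these libraries where they do the work, as an engineer would, in place of code of your own. Each camera call takes 0.05 s, during which the arm holds its last target.

## Task

Fit the probe carriage onto the dovetail rail from the rail's open end, blade first, and slide it in so that the blade pushes through the chamber's sprung flap, until the carriage is fully home against the two stops. Only then tighten its side clamp knob, clockwise as far as it goes, and let go. Leave the other things on the table where they are.

Things in the scene. Friction and masses are not known exactly. Their poses are not given: they have to be found in the camera images.
- station: Fixed base plate (390 x 200 x 10 mm, x = -10 to 380) with a steel dovetail rail on a grey pedestal and a steel chamber. Origin on the table under the rail's open end, on its centre line; x along the rail towards the chamber. Rail: x = 0 to 150 mm, underside z = 30, flat top z = 50; 28 mm wide at the foot, 50 mm at the top. Two stops at x = 150, y = +-35 mm, up to z = 63.
- rail_mouth (a point): On the station at the rail's open end: x = 0, y = 0, z = 33 mm, axes as the station's. The line from here to rail_home is that of the carriage's origin when it sits on the rail. The first 20 mm of the rail are a tapered nose: at its tip about 13 mm narrower and 1.5 mm lower at the top.
- rail_home (a point): On the station at x = 110, y = 0, z = 33 mm: where the carriage's origin lies when it is fully home, its block against the two stops. Axes as the station's.
- port (a point): On the station at x = 175, y = 0, z = 75 mm: middle of the chamber's port, which faces the rail, 100 mm wide, z = 45 to 105. The chamber box spans x = 175 to 355, y = +-90 mm, up to z = 125; a round flange on its roof at x = 330 reaches z = 147.
- carriage: Loose probe carriage, about 0.5 kg, standing on the table at the start. Origin at the middle of its aluminium block's underside; x along its blade, z up. Block 80 mm long (x = +-40), 76 wide, 32 high, with a dovetail channel along its underside, 17 mm deep, smooth and greased: its roof rests on the rail's top. On the -y side a lug (to y = -91, top z = 34 mm) carries the clamp knob, above a moving jaw.
- blade_tip (a point): On the carriage at x = 140, y = 0, z = 24 mm: front end of its flat steel blade, 46 mm wide, 8 mm thick. Fit on the rail, clamp loose: the channel clears the rail by 2.5 mm on the fixed +y side and 2.5 to 4 mm on the jaw (-y) side; with the carriage centred it may be up to 4 mm above its resting height and still slide on.
- grip_plate (a point): On the carriage at x = 6, y = 0, z = 83 mm, axes as the carriage's: point to hold it by, on the black upright grip plate, which is 14 mm thick in y, 50 mm long in x (x = -19 to 31) and stands on the block from z = 32 to 95. The carriage balances within about 10 mm of this x.
- knob_grip (a point): Grip point of the clamp knob, on its vertical axis, at x = 0, y = -72, z = 57 mm of the carriage. The knob is a black bar 44 mm long, 14 mm thick, 23 mm high (z = 43 to 66 of the carriage) on a 13 mm stem. Axes turn with the knob: x along the bar.
- clamp (a joint): Knob angle in rad: 0 fully loose (bar along the carriage's x), growing clockwise seen from above, end stop 1.45; starts at 0 to 0.3. About 0.15 N m of friction; stays where left. It drives a jaw inwards (4.7 mm per rad), which first takes up the side play on the rail and grips its flank from about 1.38, where turning gets stiff. Tight is beyond 1.2. To go on the rail the clamp must be loose.
- flap (a joint): Angle of the chamber's flap in rad: 0 shut; it hangs from the top edge of the port (z = 104 mm) and swings inward, into the chamber. An aluminium plate 94 x 58 mm, lightly sprung shut (under 2 N at the blade). With the carriage home the blade holds it open at about 0.7.
- bottle: Bystander: white plastic bottle, 60 mm diameter, 150 mm high, origin under its centre.
- dish: Bystander: flat round dish, 90 mm diameter, 24 mm high, origin under its centre.
- mouse: Bystander: grey computer mouse 100 x 58 x 30 mm, origin under its centre.
- wrench: Bystander: steel wrench 170 mm long, lying flat.
- screwdriver: Bystander: screwdriver 190 mm long, lying flat.
- collar: Bystander: steel ring, 70 mm diameter, 20 mm high, origin under its centre.
- cap: Bystander: red plastic cap, 60 mm diameter, 30 mm high, origin under its centre.
- can: Bystander: steel can, 68 mm diameter, 90 mm high, origin under its centre.
There are look-alikes about, which are no part of the job. What is shaped like the carriage but purple is not meant.

How it is judged:
By the outcome, as a careful person would: the job done as asked, in the order asked, and still so for the second after the job is handed in, with the robot touching nothing.
It also fails if it takes over 64 s, if anything falls off the work surface, if the arm or the gripper's body presses on something with over 40 N, if the wrist force passes 120 N, or if a joint passes its speed limit or range.

## Working session

There is one attempt and no reset: what is moved stays moved. The work goes in short steps, Python scripts to look and compute and a tool call to move; the robot and the scene stay as the last step left them, time stands still between calls to the robot, and variables do not carry over. Pictures are saved under pics/ and viewed, and the job is handed in when it is done.

Besides the shell and the picture viewer there is one more tool, called after "Call:" by a JSON object that holds its "name" and its "arguments", one argument or row to a line. arm_command: Moves the arm, as the interface text tells. Its arguments: {"type":"object","properties":{"targets":{"type":"array"}},"required":["targets"]}

```bash
mkdir -p pics; ls; cat > h.py <<'E'
import numpy as np, cv2
from rig import observe, grab_frame, camera_info, finish_job
def snap(name,tag):
    ci=camera_info(name); p,d=grab_frame(name)
    np.savez(f'pics/{tag}.npz',p=p,d=d,**{k:np.array(v) for k,v in ci.items()})
    cv2.imwrite(f'pics/{tag}.png',p[:,:,::-1]); return p,d,ci
def load(tag): return np.load(f'pics/{tag}.npz')
def px(z,u,v,r=1):
    d=z['d'][v-r:v+r+1,u-r:u+r+1]; d=np.median(d[d>0]) if (d>0).any() else np.nan
    c=np.array([(u-z['cx'])/z['fx']*d,(v-z['cy'])/z['fy']*d,d]); return z['R'].T@(c-z['t'])
def cloud(z):
    d=z['d'];v,u=np.mgrid[:384,:512]
    c=np.stack([(u-z['cx'])/z['fx']*d,(v-z['cy'])/z['fy']*d,d],-1)
    X=(c-z['t'])@z['R']; X[d<=0]=np.nan; return X
def proj(z,X):
    c=z['R']@np.array(X)+z['t']; return z['fx']*c[0]/c[2]+z['cx'], z['fy']*c[1]/c[2]+z['cy']
def crop(tag,u0,v0,u1,v1,s,out):
    p=cv2.imread(f'pics/{tag}.png')[v0:v1,u0:u1]; cv2.imwrite(f'pics/{out}.png',cv2.resize(p,None,fx=s,fy=s,interpolation=cv2.INTER_CUBIC))
E
python3 - <<'E'
from h import *
print(observe())
for n in ['scene','side']:
    p,d,ci=snap(n,n+'0'); print(n,ci['fx'],-np.array(ci['R']).T@ci['t'])
E
```

```text
pics
{'time_s': 0.0, 'joint_positions': array([-2.10065363e-01,  1.59094325e-01,  1.59826802e+00,  1.62228247e-05,
        1.38622865e+00, -2.10065180e-01]), 'joint_velocities': array([-2.01793384e-04, -4.84644101e-04,  6.05849554e-05,  1.80519382e-03,
        1.25497922e-03,  9.46539820e-04]), 'joint_efforts': array([ 1.96016467e-04, -3.96006632e+01, -3.31426942e+01, -2.07608541e-04,
        8.36965773e-03, -3.09808388e-05]), 'eef_pos': array([5.74401905e-01, 1.31044626e-04, 2.44273537e-01]), 'tool_rot': array([-8.42656250e-04,  7.07107551e-01,  7.07105305e-01, -5.36976146e-04]), 'contact_force': array([0.1955006 , 0.37002108, 0.44594817]), 'wrist_torque': array([0.04148306, 0.05448588, 0.02744035]), 'gripper_width': 0.08544159338846698}
scene 353.09161044857115 [ 0.79834955 -0.51281384  1.07608202]
side 406.180359737276 [0.3663173  0.99896042 0.7241473 ]
```

View pics/scene0.png

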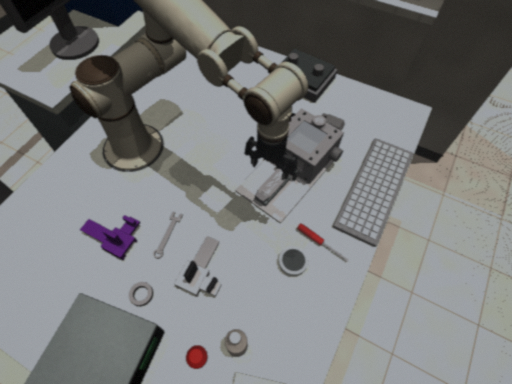

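View pics/side0.png

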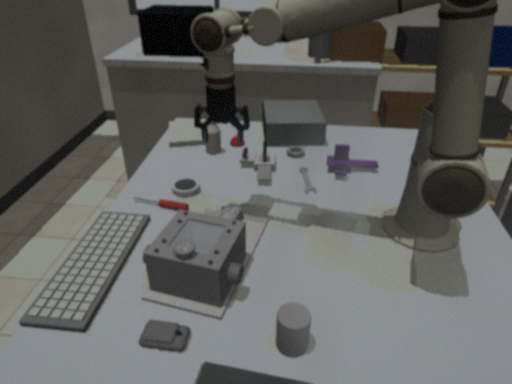

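The scene view shows two carriage shapes: a purple one at (115,235), not meant, and an aluminium one with a black plate at (200,272), which is mine. The station rail is near (268,190) and its chamber near (310,145). I'll check my choice in a close crop.

```bash
python3 - <<'E'
from h import *
crop('scene0',150,220,250,310,8,'c1'); crop('scene0',225,95,355,225,6,'c2')
crop('side0',140,180,280,310,5,'c3')
crop('side0',225,120,295,190,8,'c4')
E
```

```text
(no output)
```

View pics/c1.png

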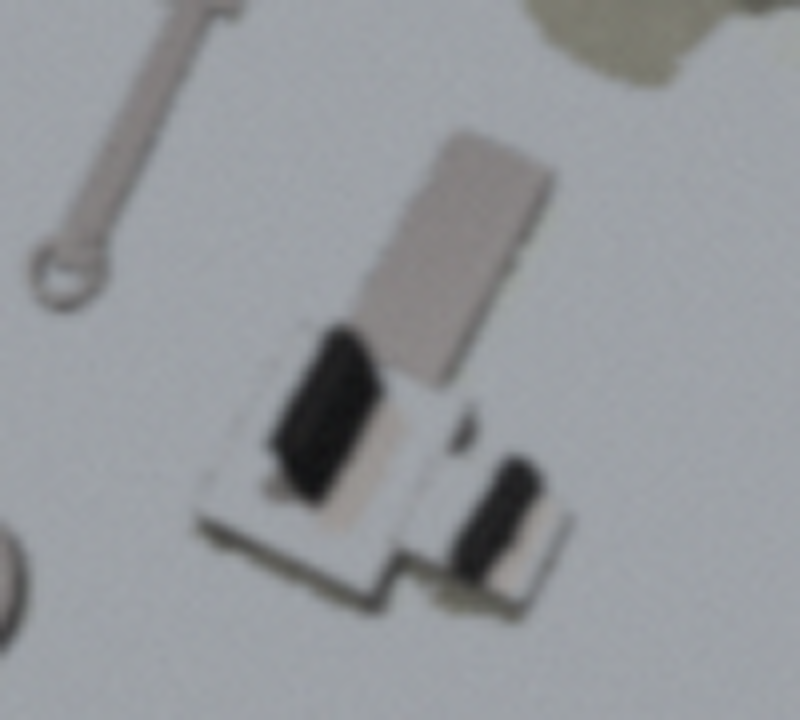

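View pics/c2.png

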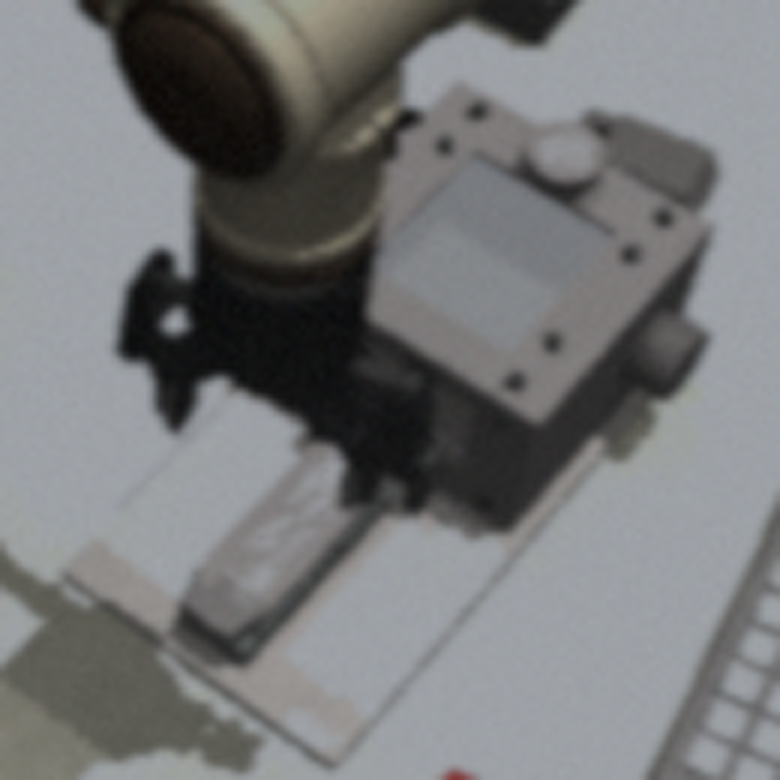

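View pics/c3.png

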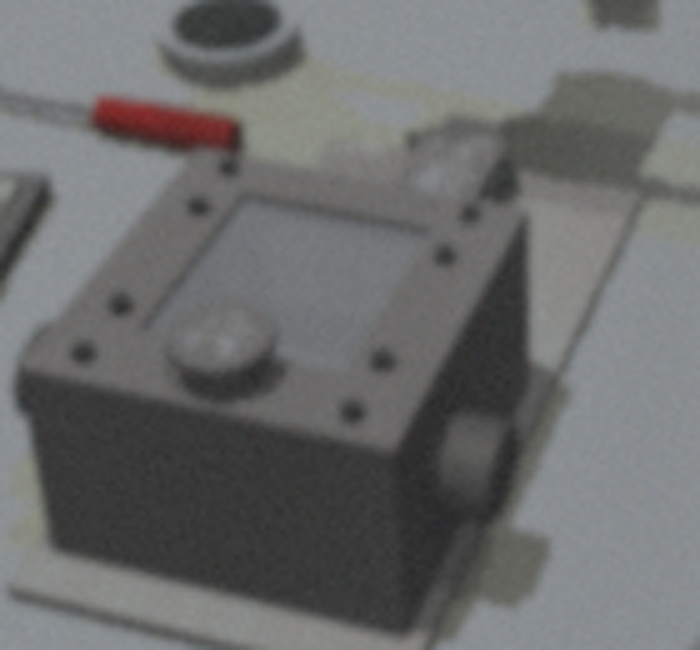

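View pics/c4.png

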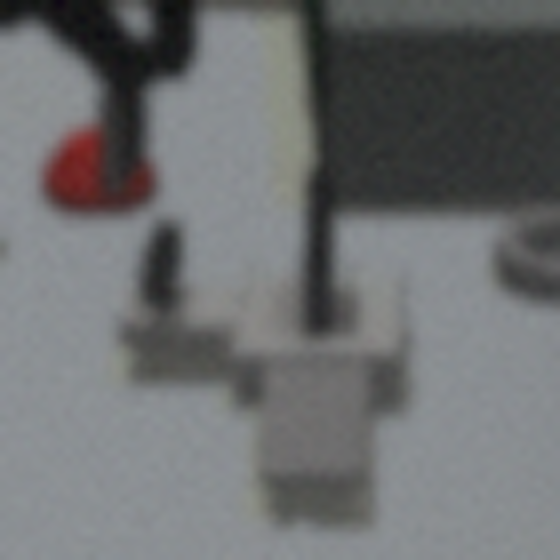

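The crop confirms the choice: an aluminium block with a black grip plate at about (191,272), knob bar at (212,285) on the right (-y) side, and the blade pointing up-right to about (213,241). The rail mouth is near (260,200), with the rail running up-right to the chamber. Now I'll fit the poses from depth.

```bash
cat >> h.py <<'E'
from scipy.optimize import least_squares
def rect(X,m):
    P=X[m][:,:2].astype(np.float32); return cv2.minAreaRect(P)
E
python3 - <<'E'
from h import *
z=load('scene0');X=cloud(z)
v,u=np.mgrid[:384,:512]
box=lambda a,b,c,d:(u>=a)&(u<c)&(v>=b)&(v<d)
t=X[box(220,230,300,250)][:,2];print('table z',np.nanmedian(t),np.nanstd(t))
C=box(170,230,228,305); Z=X[:,:,2]
for lo,hi in [(.015,.029),(.029,.037),(.04,.06),(.06,.075),(.085,.105)]:
    m=C&(Z>lo)&(Z<hi); print(lo,hi,m.sum(),X[m].mean(0) if m.sum() else '')
for (a,b) in [(.075,.105),(.053,.075)]:
    m=C&(Z>a)&(Z<b)
    pts=np.argwhere(m); print(pts.min(0),pts.max(0)); print(rect(X,m))
S=box(225,95,355,225)
m=S&(Z>.12)&(Z<.13);print('roof',m.sum(),rect(X,m),X[m].mean(0))
m=S&(Z>.044)&(Z<.056);print('rail',m.sum(),rect(X,m),X[m].mean(0))
z=load('side0');X=cloud(z);Z=X[:,:,2]
t=X[box(260,300,270,380)][:,2];print('side table',np.nanmedian(X[box(240,330,265,360)][:,2]))
m=box(140,200,250,310)&(Z>.12)&(Z<.13);print('roof side',m.sum(),rect(X,m),X[m].mean(0))
E
```

```text
table z 0.0005645402009357534 0.004941264673288325
0.015 0.029 335 [ 0.48975816 -0.24892269  0.02666882]
0.029 0.037 779 [ 0.50384778 -0.30457142  0.03226216]
0.04 0.06 55 [ 0.51883619 -0.32011695  0.04997811]
0.06 0.075 107 [ 0.54317666 -0.31649368  0.06592672]
0.085 0.105 95 [ 0.49007936 -0.31551417  0.09411238]
[260 184] [278 196]
((0.48946478962898254, -0.31501305103302), (0.015121393837034702, 0.0502827912569046), 4.458382606506348)
[265 185] [291 217]
((0.527439296245575, -0.3170931041240692), (0.04880129173398018, 0.08207572251558304), 87.6908950805664)
roof 1710 ((0.5924903154373169, 0.26872801780700684), (0.18610534071922302, 0.18200749158859253), 79.9149169921875) [0.60496823 0.26656238 0.12441167]
rail 538 ((0.6194728016853333, 0.27303996682167053), (0.19836267828941345, 0.5363816618919373), 0.9532999992370605) [0.56737126 0.08868338 0.05020563]
side table 0.00042770048735510797
roof side 3477 ((0.589531421661377, 0.2678595185279846), (0.18482954800128937, 0.18213693797588348), 79.7542953491211) [0.58751057 0.27417314 0.12445181]
```

```bash
python3 - <<'E'
from h import *
p,d,ci=snap('wrist','w0'); print(ci); print(observe()['eef_pos'])
cv2.imwrite('pics/w0b.png',cv2.resize(p[:,:,::-1],(800,600)))
E
```

```text
{'fx': 297.3186396354542, 'fy': 297.3186396354542, 'cx': 251.94428525745997, 'cy': 182.70791003913206, 'R': array([[ 9.99999907e-01, -2.84977382e-04, -3.24257943e-04],
       [-1.84696413e-04, -9.61357801e-01,  2.75301917e-01],
       [-3.90182722e-04, -2.75301831e-01, -9.61357764e-01]]), 't': array([-0.57456504, -0.03408581,  0.37859755])}
[5.74556815e-01 6.69230868e-05 2.44534412e-01]
```

View pics/w0b.png

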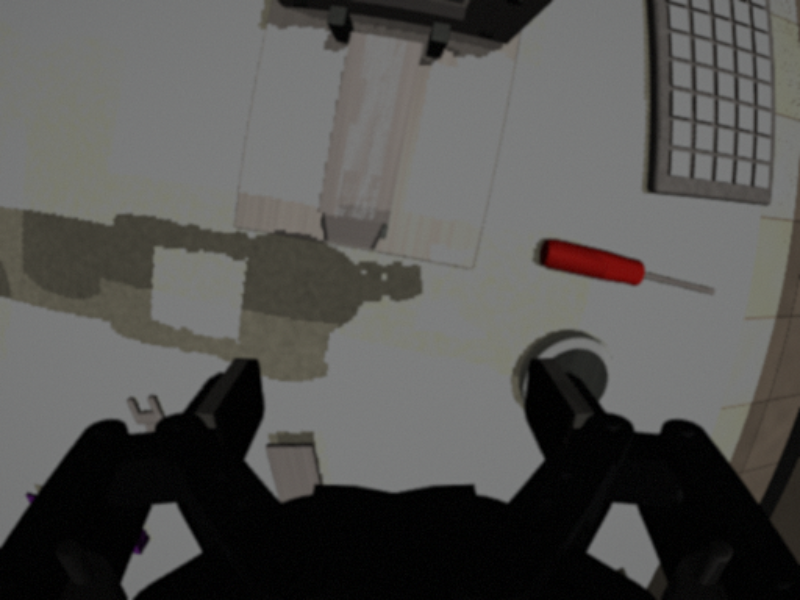

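Call:
{"name": "arm_command", "arguments": {
  "targets": [
    [1, [-1.1, -0.3, 0], 0],
    [1, [-2.2, -0.6, 0], 0],
    [1, [-3.3, -0.9, 0], 0],
    [1, [-4.4, -1.2, 0], -0.75],
    [1, [-5.5, -1.5, 0], -0.75],
    [0.5, [-6.3, -1.7, 0], -0.75],
    [0.5, [-6.3, -1.7, 0], -0.75],
    [0.5, [-6.3, -1.7, 0], -0.75]
  ]
}}

```text
time_s: 1.15
eef_pos: [0.49, -0.3144, 0.2449]
tool_rot: [-0.001, 0.679, 0.734, 0.0]
contact_force: [0.8, -0.1, -1.4]
gripper_width: 0.0428
```

```bash
cat >> h.py <<'E'
def wray(z,u,v):
    x=(np.asarray(u)-z['cx'])/z['fx'];y=(np.asarray(v)-z['cy'])/z['fy'];r=np.hypot(x,y)+1e-12
    s=np.sin(r)/r; c=np.stack([x*s,y*s,np.cos(r)],-1); return c
def wplane(z,u,v,h):
    c=wray(z,u,v)@z['R']; o=-z['R'].T@z['t']; return o+c*((h-o[2])/c[...,2])[...,None]
def wcloud(z):
    v,u=np.mgrid[:384,:512]; c=wray(z,u,v); c=c/c[...,2:]*z['d'][...,None]
    X=(c-z['t'])@z['R']; X[z['d']<=0]=np.nan; return X
def wproj(z,X):
    c=np.asarray(X)@z['R'].T+z['t']; n=np.hypot(c[...,0],c[...,1]); th=np.arctan2(n,c[...,2])
    return np.stack([z['fx']*th*c[...,0]/n+z['cx'], z['fy']*th*c[...,1]/n+z['cy']],-1)
E
python3 - <<'E'
from h import *
snap('wrist','w1'); p=cv2.imread('pics/w1.png'); cv2.imwrite('pics/w1b.png',cv2.resize(p,(800,600)))
crop('w0',140,0,340,180,4,'c5')
z=load('w0')
print(wplane(z,np.array([150.4,302.7]),np.array([145.9,171.5]),.01))
X=wcloud(z);Z=X[...,2]
m=(Z>.044)&(Z<.056)&(X[...,0]>.5)&(X[...,0]<.62)&(X[...,1]>-.01)&(X[...,1]<.16)
print(m.sum(),rect(X,m),X[m].mean(0)); 
print(np.nanmedian(Z[200:220,40:80]),np.nanmedian(Z[m]))
# per-y slice mid line
for y in np.arange(0,.15,.01):
    s=m&(abs(X[...,1]-y)<.005)
    if s.sum()>5:
        xs=X[s][:,0]; print(round(y,3),s.sum(),xs.min().round(4),xs.max().round(4),(xs.min()+xs.max())/2)
E
```

```text
[[ 0.44437662  0.01641313  0.01      ]
 [ 0.6390102  -0.01791174  0.01      ]]
6057 ((0.5612000226974487, 0.08472967892885208), (0.15836532413959503, 0.06495331972837448), 76.84368896484375) [0.55662325 0.0851288  0.05002086]
-0.0002917606074315941 0.050047160863899647
0.01 171 0.5241 0.5624 0.5432709092304814
0.02 317 0.5244 0.5681 0.5462438424788738
0.03 390 0.5218 0.5714 0.5466044323967891
0.04 425 0.5218 0.5736 0.5476663686023016
0.05 428 0.5234 0.5747 0.5490071160656579
0.06 425 0.5269 0.5768 0.5518401752610511
0.07 423 0.5281 0.579 0.5535138250574587
0.08 421 0.5292 0.5811 0.5551361555865736
0.09 430 0.5316 0.5832 0.5574086749272353
0.1 445 0.5328 0.5853 0.5590886931635826
0.11 430 0.536 0.5875 0.5617519799273081
0.12 428 0.5372 0.5886 0.5628572460183437
0.13 408 0.5392 0.5907 0.5649503594589556
0.14 414 0.5403 0.5929 0.5665983377650478
```

View pics/w1b.png

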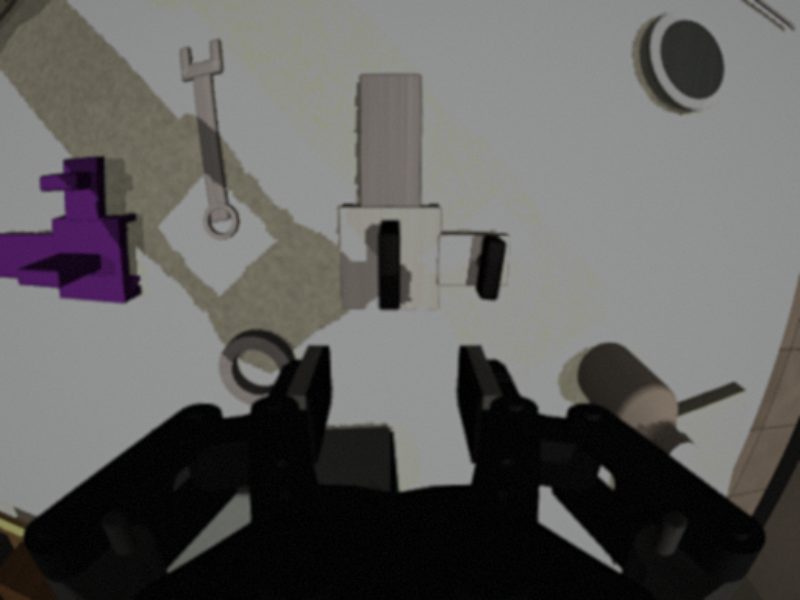

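View pics/c5.png

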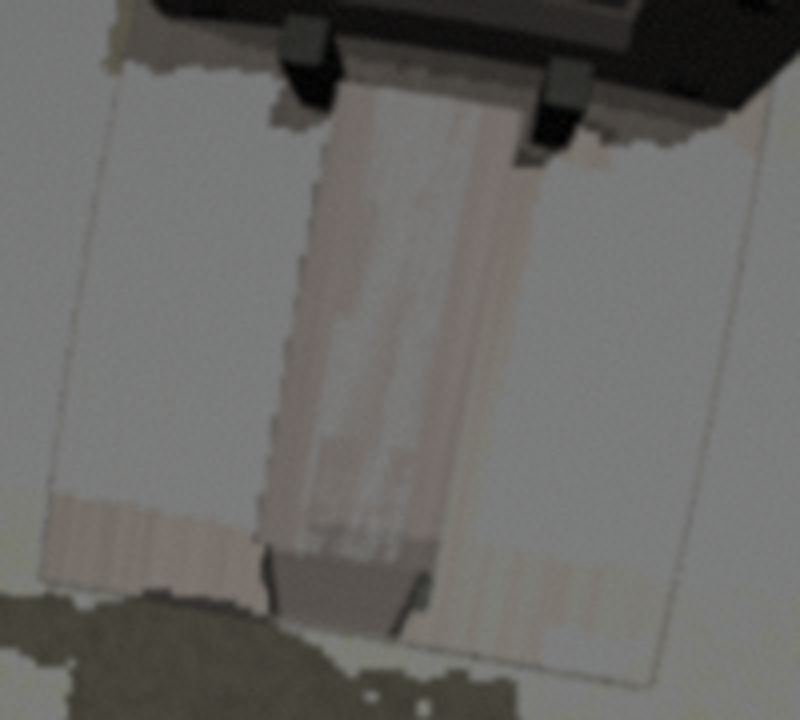

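```bash
python3 - <<'E'
from h import *
z=load('w1');X=wcloud(z);Z=X[...,2]
near=(np.abs(X[...,0]-.5)<.13)&(X[...,1]>-.40)&(X[...,1]<-.15)
for n,a,b in [('plate',.088,.102),('knob',.06,.073),('blocktop',.0295,.0355),('blade',.022,.0295)]:
    m=near&(Z>a)&(Z<b)
    if n=='knob': m&=X[...,0]>.53
    if n=='plate': m&=(X[...,0]<.53)
    if n=='blocktop': m&=(X[...,0]<.53)
    if n=='blade': m&=(X[...,1]>-.275)
    print(n,m.sum(),rect(X,m),np.median(X[m],0))
# overlays
def draw(tag,pts_list,out,box,s):
    z=load(tag);img=cv2.imread(f'pics/{tag}.png');a,b,c,d=box
    img=cv2.resize(img[b:d,a:c],None,fx=s,fy=s,interpolation=cv2.INTER_CUBIC)
    for P,col in pts_list:
        q=((wproj(z,P)-[a,b]+.5)*s).astype(int); cv2.polylines(img,[q.reshape(-1,1,2)],True,col,1)
    cv2.imwrite(f'pics/{out}.png',img)
def fr(o,ang): 
    a=np.deg2rad(ang);R=np.array([[np.cos(a),-np.sin(a),0],[np.sin(a),np.cos(a),0],[0,0,1]])
    return lambda P:np.array(P)@R.T/1000+[o[0],o[1],0]
S=fr((.5435,.008),79.8)
draw('w0',[(S([[-10,-100,10],[-10,100,10],[150,100,10],[150,-100,10]]),(0,0,255)),(S([[20,-25,50],[20,25,50],[150,25,50],[150,-25,50]]),(0,255,0)),(S([[0,-18.5,48.5],[0,18.5,48.5],[20,25,50],[20,-25,50]]),(255,0,0))],'o0',(140,0,340,180),4)
C=fr((.490,-.321),94.5)
b=lambda x0,x1,y0,y1,h:C([[x0,y0,h],[x1,y0,h],[x1,y1,h],[x0,y1,h]])
draw('w1',[(b(-40,40,-38,38,32),(0,0,255)),(b(-19,31,-7,7,95),(0,255,0)),(b(40,140,-23,23,28),(255,0,0)),(b(-22,22,-79,-65,66),(0,255,255))],'o1',(205,35,335,205),4)
E
```

```text
plate 712 ((0.4865058958530426, -0.3136301338672638), (0.013590904884040356, 0.04887422174215317), 4.624179840087891) [ 0.48671202 -0.31210922  0.09493245]
knob 490 ((0.5593599081039429, -0.3153553009033203), (0.044016510248184204, 0.014319212175905704), 89.44384765625) [ 0.55842478 -0.31375723  0.06575645]
blocktop 3550 ((0.4868755340576172, -0.27099812030792236), (0.08157280832529068, 0.1767774522304535), 4.522093296051025) [ 0.49491999 -0.31567764  0.03208873]
blade 3062 ((0.48042604327201843, -0.22885949909687042), (0.046151142567396164, 0.09530623257160187), 4.65855073928833) [ 0.48100038 -0.22857688  0.02805515]
```

View pics/o0.png

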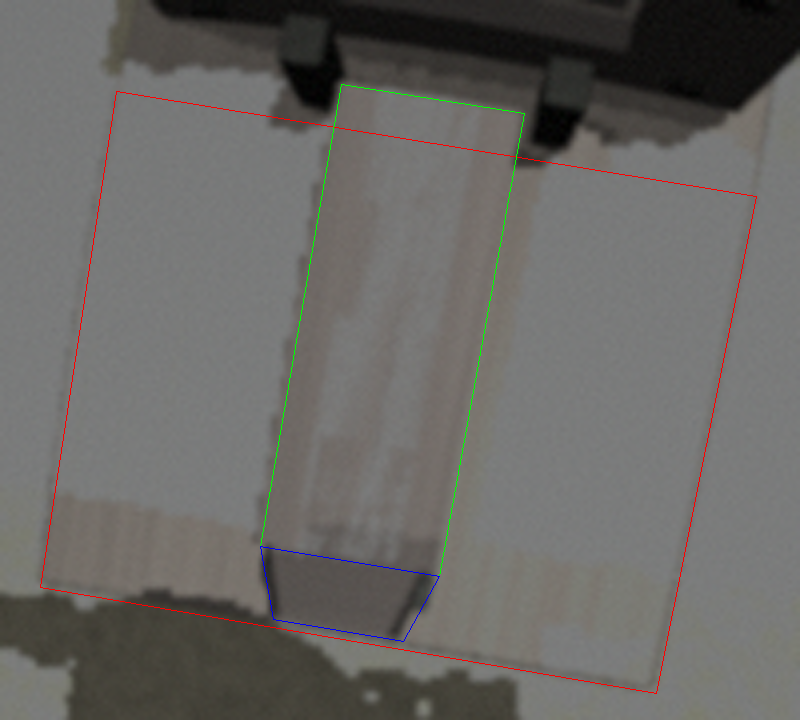

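View pics/o1.png

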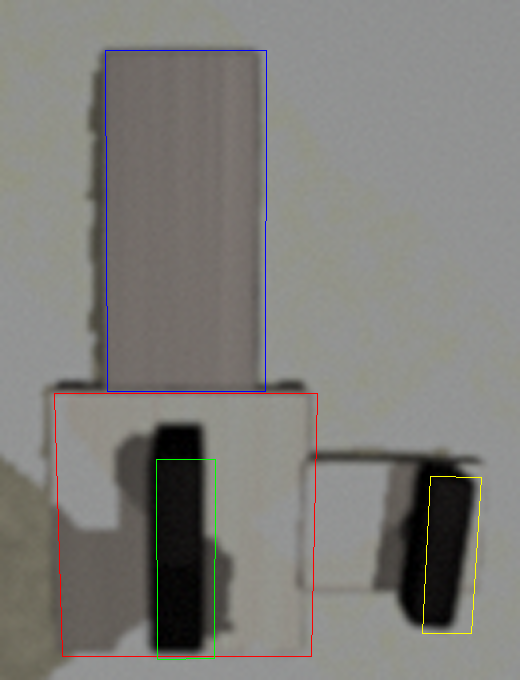

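The wrist view puts the carriage origin near (0.4875, -0.320) at 94.6°, knob angle about 0.09 (loose). The station overlay, with origin (0.5435, 0.008) and angle 79.8°, lies on the rail and plate edges. Next I grasp the plate.

Call:
{"name": "arm_command", "arguments": {
  "targets": [
    [0.5, [0, -0.06, 1.0], 0],
    [0.5, [0, -0.06, 2.0], 0],
    [0.5, [0, -0.06, 2.9], 0],
    [0.5, [0, -0.06, 3.35], 0],
    [0.5, [0, -0.06, 3.35], 0],
    [0, [0, -0.06, 3.35], 0],
    [0, [0, -0.06, 3.35], 0],
    [0, [0, -0.06, 3.35], 0],
    [0, [0, -0.06, 3.35], 0],
    [0, [0, -0.06, 3.35], 0]
  ]
}}

```text
time_s: 2.45
eef_pos: [0.488, -0.3159, 0.0796]
tool_rot: [0.001, 0.679, 0.734, 0.0]
contact_force: [-0.2, 1.2, 6.5]
gripper_width: 0.0133
```

Call:
{"name": "arm_command", "arguments": {
  "targets": [
    [0, [0, 0, -0.5], 0],
    [0, [0, 0, -1.3], 0],
    [0, [0, 0, -2.1], 0],
    [0, [0, 0, -2.6], 0],
    [0, [0, 0, -2.6], 0],
    [0, [0, 0, -2.6], 0]
  ]
}}

```text
time_s: 3.2
eef_pos: [0.4861, -0.3144, 0.2057]
tool_rot: [-0.002, 0.679, 0.734, 0.0]
contact_force: [0.5, 0.6, -4.9]
gripper_width: 0.0132
```

```bash
python3 - <<'E'
from h import *
o=observe();print(o['eef_pos'],o['tool_rot'],o['contact_force'],o['wrist_torque'],o['gripper_width'])
snap('wrist','w2'); p=cv2.imread('pics/w2.png'); cv2.imwrite('pics/w2b.png',cv2.resize(p,(800,600)))
snap('side','s2')
E
```

```text
[ 0.48607446 -0.31444027  0.20566654] [-1.74612527e-03  6.78835032e-01  7.34288738e-01  1.92682294e-05] [ 0.46645839  0.6026104  -4.92818764] [ 0.01419879  0.07577065 -0.03331038] 0.013202627146919537
```

View pics/w2b.png

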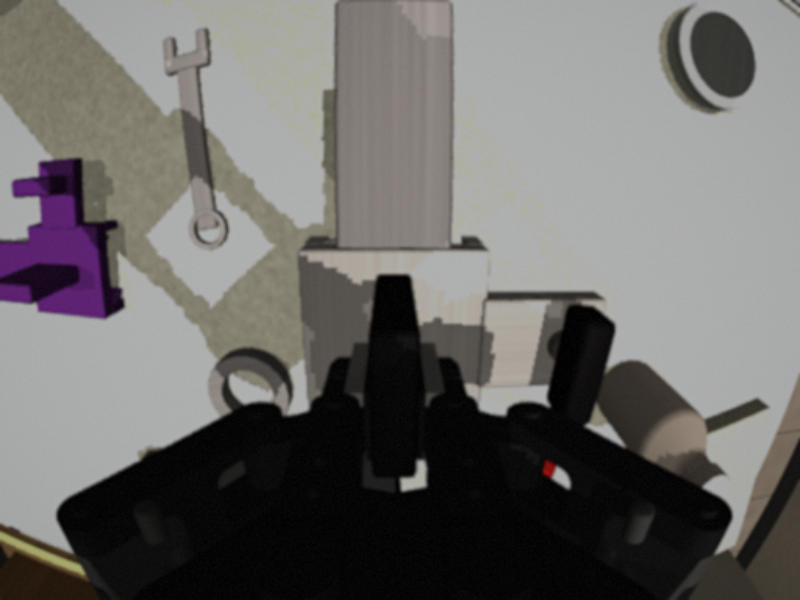

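View pics/s2.png

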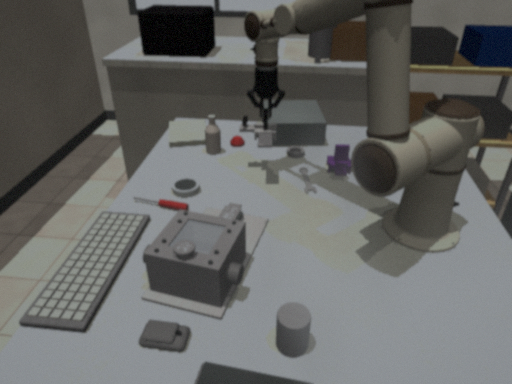

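The carriage hangs level in the grip, with its blade at (395,120) and block front edge at row 248 in the enlarged view. I'll measure its pose in the tool frame.

```bash
cat >> h.py <<'E'
from scipy.spatial.transform import Rotation as Rn
def toolX(X,o):
    q=o['tool_rot'];R=Rn.from_quat([q[1],q[2],q[3],q[0]]).as_matrix(); return (X-o['eef_pos'])@R, R
def carriage(tag,o):
    z=load(tag);X=wcloud(z);T,R=toolX(X,o); g=np.isfinite(T[...,0])
    # blade: z offset of top ~ (plate 83 - 28)
    bl=g&(abs(T[...,1])<.04)&(T[...,0]>.05)&(T[...,0]<.2)&(T[...,2]>.035)&(T[...,2]<.065)
    bk=g&(abs(T[...,1])<.05)&(T[...,0]>.0)&(T[...,0]<.033)&(T[...,2]>.035)&(T[...,2]<.058)
    for n,m in [('blade',bl),('block',bk)]:
        P=T[m]; A=np.c_[P[:,:2],np.ones(len(P))]; w=np.ones(len(P),bool)
        for _ in range(4):
            c=np.linalg.lstsq(A[w],P[w,2],rcond=None)[0]; r=P[:,2]-A@c; w=abs(r)<.004
        print(n,m.sum(),'plane dz/dx,dz/dy deg',np.rad2deg(c[:2]),'z0',c[2],'rect',rect(T,m), 'xmin/max',P[:,0].min(),P[:,0].max())
    u=np.rad2deg(np.arctan2(R[1,0],R[0,0])); print('tool x dir',u,'tilt z',R[:,2])
    return T
E
python3 - <<'E'
from h import *
o=observe(); T=carriage('w2',o)
z=load('w2')
g=np.isfinite(T[...,0])
# lateral slices of block and blade
for x0 in [.018,.024,.06,.08,.1,.12]:
    m=g&(abs(T[...,0]-x0)<.003)&(T[...,2]>.04)&(T[...,2]<.06)&(abs(T[...,1])<.045)
    y=T[m][:,1]; print(x0,m.sum(),y.min().round(4),y.max().round(4),(y.min()+y.max())/2)
m=g&(T[...,2]>.04)&(T[...,2]<.06)&(abs(T[...,1])<.015)
xs=np.sort(T[m][:,0]);print(xs[-5:])
E
```

```text
blade 10184 plane dz/dx,dz/dy deg [-0.04427767  0.09965857] z0 0.05117138325220872 rect ((0.09244125336408615, 0.00039398111402988434), (0.0846538171172142, 0.04657769575715065), 0.08559805899858475) xmin/max 0.050115068828129834 0.13474164449817513
block 5615 plane dz/dx,dz/dy deg [ 0.74808225 -0.42596855] z0 0.04687219258981833 rect ((0.01649780385196209, 0.005960583686828613), (0.032987866550683975, 0.08807363361120224), 0.00531609496101737) xmin/max 3.0686813034987825e-06 0.03299295360948307
tool x dir 94.49522050324737 tilt z [-0.00301252  0.00296122 -0.99999108]
0.018 916 -0.038 0.0449 0.0034890868061746745
0.024 1030 -0.0378 0.0383 0.00021296867660602556
0.06 722 -0.0228 0.0231 0.00014662053665463054
0.08 734 -0.0225 0.0229 0.00021434179940126377
0.1 745 -0.0224 0.0236 0.0005972377777404923
0.12 693 -0.0226 0.0231 0.00025753938489138893
[0.134372   0.13438755 0.13439402 0.1345534  0.1345869 ]
```

Call:
{"name": "arm_command", "arguments": {
  "targets": [
    [0, [0.6, 0.15, 0], 0.5],
    [0, [1.6, 0.41, 0], 1.2],
    [0, [2.6, 0.67, 0], 1.9],
    [0, [3.6, 0.93, 0], 2.46],
    [0, [4.5, 1.17, 0], 2.46],
    [0, [5.1, 1.32, 0], 2.46],
    [0, [5.28, 1.37, 0], 2.46],
    [0, [5.28, 1.37, 0], 2.46],
    [0, [5.28, 1.37, 0], 2.46]
  ]
}}

```text
time_s: 4.42
eef_pos: [0.5343, -0.0478, 0.2074]
tool_rot: [-0.0, 0.768, 0.641, -0.0]
contact_force: [-0.6, 0.2, -3.9]
gripper_width: 0.0131
```

```bash
cat >> h.py <<'E'
SO=np.array([.5435,.008]);SA=79.8
def where(o,so=None,sa=None):
    so=SO if so is None else so; sa=SA if sa is None else sa
    a=np.deg2rad(sa);e=np.array([np.cos(a),np.sin(a)]);n=np.array([-e[1],e[0]])
    _,R=toolX(np.zeros(3),o); ux=np.rad2deg(np.arctan2(R[1,0],R[0,0]))
    d=o['eef_pos'][:2]-so
    print('t',o['time_s'],'TCP station mm x,y,z',1e3*d@e,1e3*d@n,1e3*o['eef_pos'][2],'yaw-rail',ux-sa,'F',o['contact_force'].round(1),'tiltz',R[:2,2].round(4),'w',o['gripper_width'])
E
python3 - <<'E'
from h import *
o=observe();where(o)
snap('wrist','w3'); p=cv2.imread('pics/w3.png'); cv2.imwrite('pics/w3b.png',cv2.resize(p,(800,600)))
carriage('w3',o)
snap('scene','sc3'); crop('sc3',200,90,360,250,5,'sc3c')
E
```

```text
t 4.425 TCP station mm x,y,z -56.51295080235395 -0.8665656519280389 207.42175743264744 yaw-rail -0.12931508947018244 F [-0.6  0.2 -3.9] tiltz [-0.0007 -0.0003] w 0.01307499586306012
blade 10187 plane dz/dx,dz/dy deg [-0.0971859  0.1006321] z0 0.05151472356348845 rect ((0.09251141548156738, -0.0001366063952445984), (0.08507459610700607, 0.04640395566821098), 0.095194973051548) xmin/max 0.050009103872278755 0.1350180326225904
block 5597 plane dz/dx,dz/dy deg [ 0.81614121 -0.34729442] z0 0.04713609790420645 rect ((0.01651264727115631, 0.005651608109474182), (0.032978568226099014, 0.08869531750679016), 0.015329784713685513) xmin/max 1.7835336742897348e-05 0.03299770649337048
tool x dir 79.67068491052981 tilt z [-6.83881787e-04 -3.36221803e-04 -9.99999710e-01]
```

View pics/w3b.png

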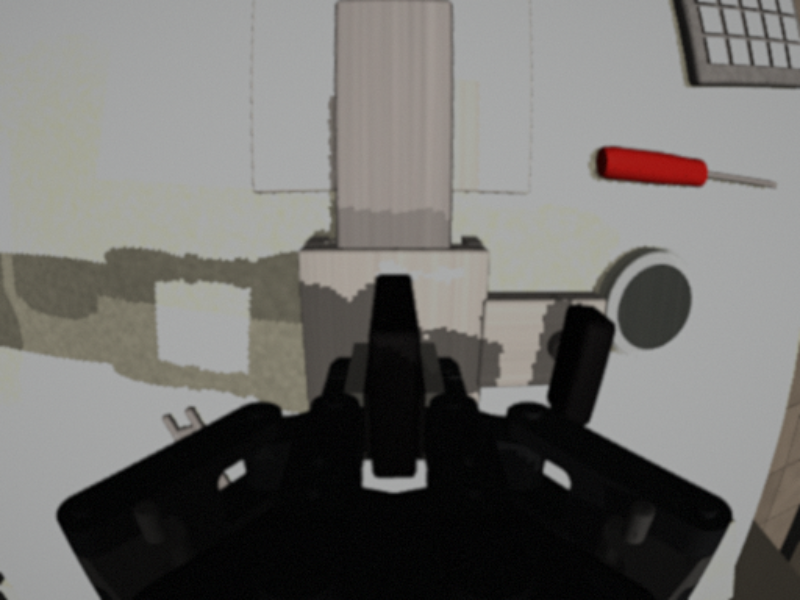

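View pics/sc3c.png

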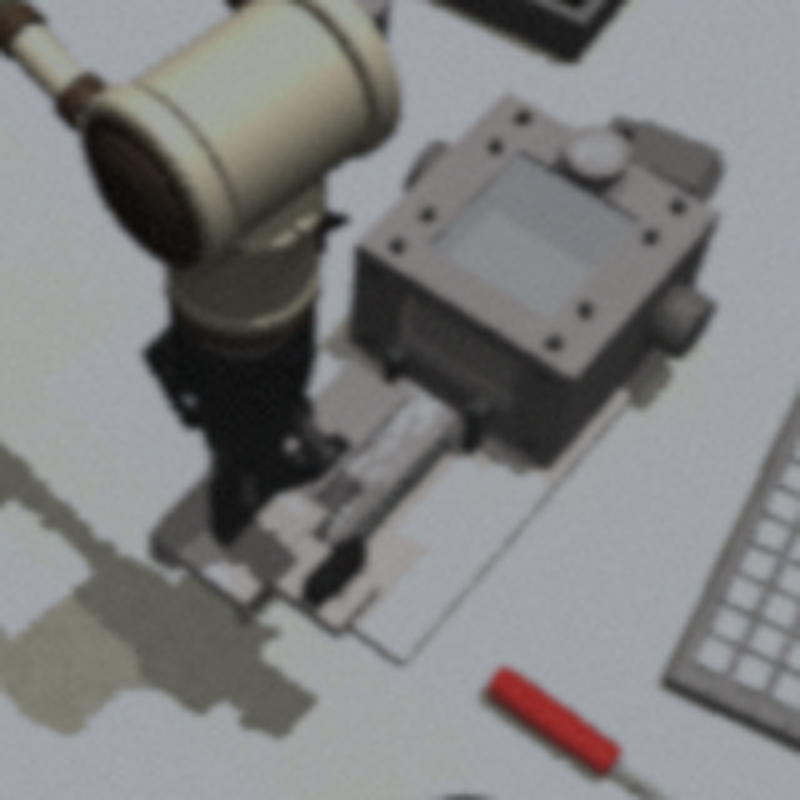

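The wrist view shows the base plate's front corners at (254,190) and (529,192) with the blade between its sides at (337..452). I'll use these as a relative alignment check.

```bash
python3 - <<'E'
from h import *
z=load('w3');o=observe()
crop('w3',155,0,350,135,4,'c6')
P=wplane(z,np.array([254,529])/1.5625-.2,np.array([190,192])/1.5625-.2,.01)
T,R=toolX(P,o);print('corners tool',T, 'mid',T.mean(0),'ang',np.rad2deg(np.arctan2(T[1,0]-T[0,0],T[1,1]-T[0,1])))
# side edges at top of picture
P=wplane(z,np.array([253,530])/1.5625-.2,np.array([20,20])/1.5625-.2,.01)
T2,_=toolX(P,o);print(T2, T2.mean(0)); 
for i in (0,1): print('edge ang',np.rad2deg(np.arctan2(T2[i,1]-T[i,1],T2[i,0]-T[i,0])))
for k in ('scene0','sc3'):
    z=load(k);X=cloud(z);Z=X[...,2];v,u=np.mgrid[:384,:512]
    m=(u>225)&(u<355)&(v>95)&(v<225)&(Z>.12)&(Z<.13);print(rect(X,m))
E
```

```text
corners tool [[ 0.04946202 -0.10074597  0.19767865]
 [ 0.04785182  0.09711869  0.19763847]] mid [ 0.04865692 -0.00181364  0.19765856] ang -0.46625656062021986
[[ 0.1756147  -0.1008731   0.19765141]
 [ 0.1752297   0.09719419  0.19761092]] [ 0.1754222  -0.00183946  0.19763117]
edge ang -0.057741390777762795
edge ang 0.03395913247431663
((0.5924903154373169, 0.26872801780700684), (0.18610534071922302, 0.18200749158859253), 79.9149169921875)
((0.5678554177284241, 0.13528737425804138), (0.45995089411735535, 0.18301071226596832), 79.82096099853516)
```

View pics/c6.png

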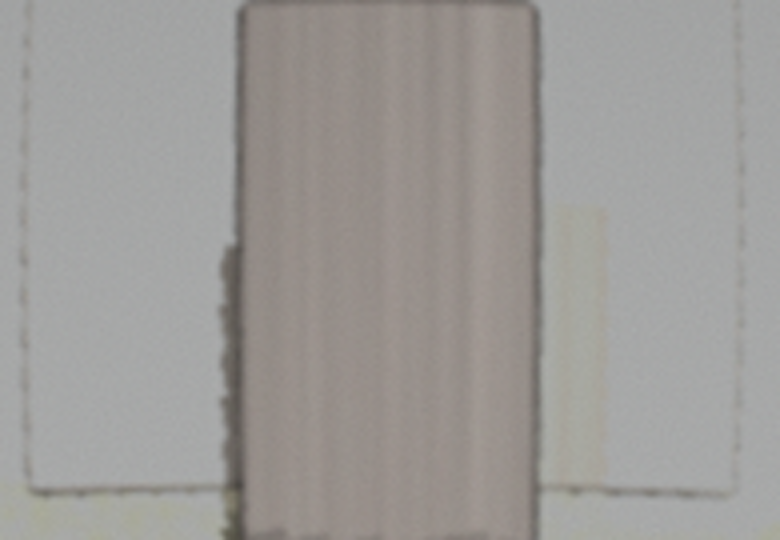

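Call:
{"name": "arm_command", "arguments": {
  "targets": [
    [0, [0, -0.03, 0.6], 0],
    [0, [0, -0.03, 1.3], 0],
    [0, [0, -0.03, 1.75], 0],
    [0, [0, -0.03, 1.82], 0],
    [0, [0, -0.03, 1.82], 0],
    [0, [0, -0.03, 1.82], 0]
  ]
}}

```text
time_s: 5.28
eef_pos: [0.5342, -0.0469, 0.1184]
tool_rot: [0.001, 0.768, 0.641, 0.001]
contact_force: [0.1, 0.2, -3.7]
gripper_width: 0.013
```

```bash
python3 - <<'E'
from h import *
o=observe();where(o)
snap('wrist','w4'); p=cv2.imread('pics/w4.png'); cv2.imwrite('pics/w4b.png',cv2.resize(p,(800,600)))
carriage('w4',o)
E
```

```text
t 5.275 TCP station mm x,y,z -55.717357441794995 -0.5806118787769875 118.35794124586752 yaw-rail -0.07183507982395554 F [ 0.1  0.2 -3.7] tiltz [ 0.0028 -0.0009] w 0.012957046883361327
blade 10186 plane dz/dx,dz/dy deg [-0.10708097  0.13321873] z0 0.05152654174896956 rect ((0.0925641655921936, -7.522106170654297e-05), (0.08510515093803406, 0.046336762607097626), 0.06933245807886124) xmin/max 0.05003410879457462 0.13514168196645904
block 5603 plane dz/dx,dz/dy deg [ 0.75047278 -0.41981316] z0 0.04714954896704573 rect ((0.016499551013112068, 0.005604051053524017), (0.03297988697886467, 0.0887843444943428), 0.017709318548440933) xmin/max 7.185108985446386e-06 0.03299612510839518
tool x dir 79.72816492017604 tilt z [ 2.75798661e-03 -9.28871888e-04 -9.99995765e-01]
```

View pics/w4b.png

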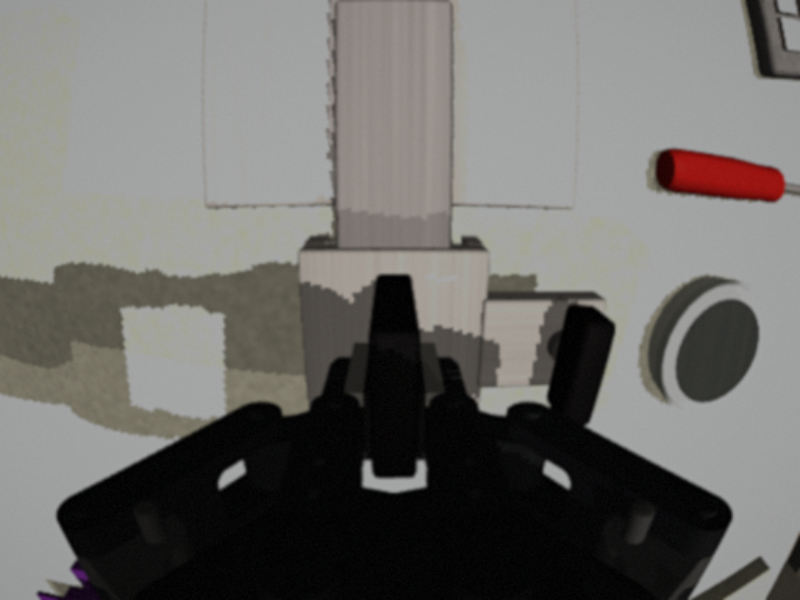

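Call:
{"name": "arm_command", "arguments": {
  "targets": [
    [0, [0, -0.02, 0.08], 0],
    [0, [0.1, -0.02, 0.08], 0],
    [0, [0.3, -0.02, 0.08], 0],
    [0, [0.3, -0.02, 0.08], 0],
    [0, [0.3, -0.02, 0.08], 0]
  ]
}}

```text
time_s: 5.95
eef_pos: [0.5348, -0.0313, 0.1128]
tool_rot: [0.0, 0.767, 0.641, -0.0]
contact_force: [-0.1, -0.4, -4.8]
gripper_width: 0.0131
```

```bash
python3 - <<'E'
from h import *
o=observe();where(o)
snap('scene','sc5'); crop('sc5',215,130,335,235,6,'sc5c')
snap('side','s5'); crop('s5',150,170,290,290,5,'s5c')
E
```

```text
t 5.95 TCP station mm x,y,z -40.22020802584622 1.565863582136384 112.83119911700403 yaw-rail -0.026480932340916752 F [-0.1 -0.4 -4.8] tiltz [ 0.     -0.0002] w 0.013137847579580364
```

View pics/sc5c.png

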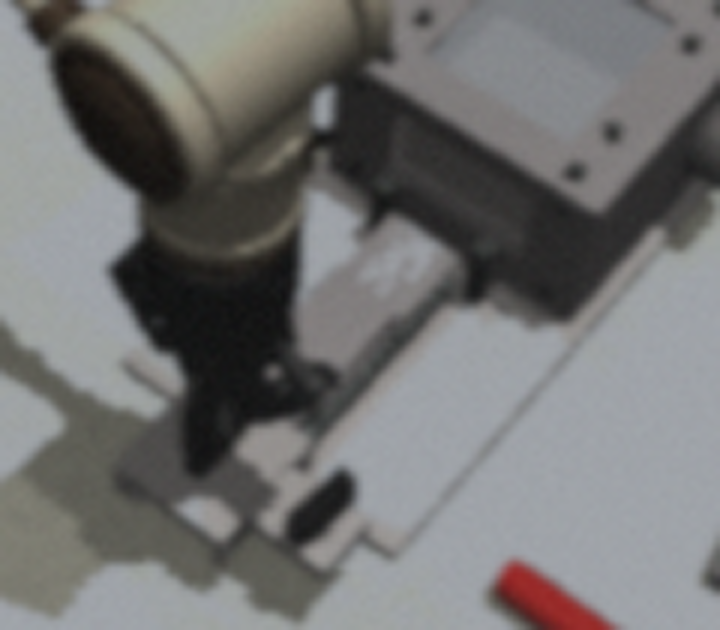

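View pics/s5c.png

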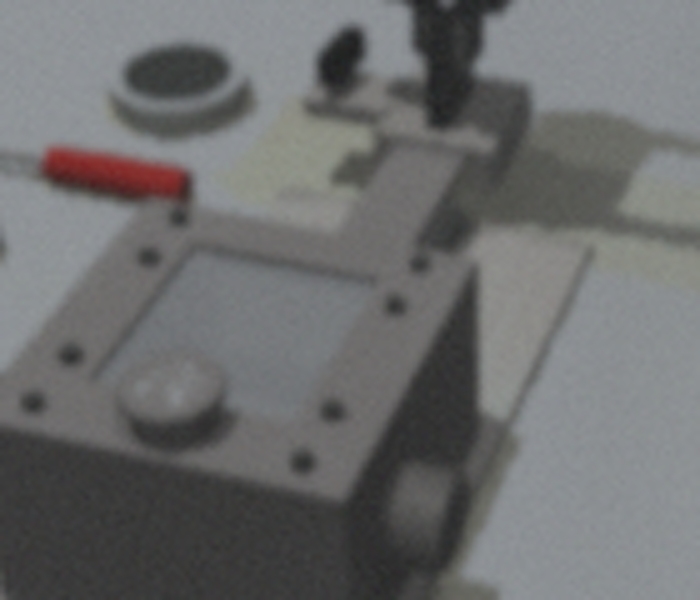

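Call:
{"name": "arm_command", "arguments": {
  "targets": [
    [0, [0, 0.015, -0.035], 0],
    [0, [0.1, 0.015, -0.035], 0],
    [0, [0.2, 0.015, -0.035], 0],
    [0, [0.3, 0.015, -0.035], 0],
    [0, [0.4, 0.015, -0.035], 0],
    [0, [0.5, 0.015, -0.035], 0],
    [0, [0.5, 0.015, -0.035], 0]
  ]
}}

```text
time_s: 6.92
eef_pos: [0.54, -0.0066, 0.1145]
tool_rot: [-0.0, 0.767, 0.641, -0.0]
contact_force: [-0.2, 0.6, -5.1]
gripper_width: 0.0132
```

```bash
python3 -c "
from h import *
o=observe();where(o);print(o['wrist_torque'])"
```

```text
t 6.925 TCP station mm x,y,z -15.021023476620714 0.8644040789731261 114.53146819783126 yaw-rail -0.025961202328190325 F [-0.2  0.6 -5.1] tiltz [-0.0001  0.    ] w 0.013201890432816561
[-0.03874129  0.05171028 -0.00863546]
```

Call:
{"name": "arm_command", "arguments": {
  "targets": [
    [0, [0.12, 0, 0], 0],
    [0, [0.24, 0, 0], 0],
    [0, [0.36, 0, 0], 0],
    [0, [0.48, 0, 0], 0],
    [0, [0.6, 0, 0], 0],
    [0, [0.6, 0, 0], 0]
  ]
}}

```text
time_s: 7.68
eef_pos: [0.5453, 0.023, 0.1145]
tool_rot: [-0.0, 0.767, 0.641, 0.0]
contact_force: [0.8, -0.3, -4.4]
gripper_width: 0.0127
```

```bash
python3 -c "
from h import *
o=observe();where(o);print(o['wrist_torque']); carriage_tag='w7'
snap('wrist','w7'); carriage('w7',o)
p=cv2.imread('pics/w7.png'); cv2.imwrite('pics/w7b.png',cv2.resize(p,(800,600)))
"
```

```text
t 7.675 TCP station mm x,y,z 15.06459730106549 0.836398691958346 114.52623768215139 yaw-rail -0.022756644784067248 F [ 0.8 -0.3 -4.4] tiltz [-0.      0.0001] w 0.012677314933243701
[-0.03106522  0.00715822 -0.03957152]
blade 10651 plane dz/dx,dz/dy deg [-0.05402803  0.11844924] z0 0.05146577461258499 rect ((0.09408554434776306, 0.00016493722796440125), (0.07971382141113281, 0.08804456889629364), 89.8259048461914) xmin/max 0.0500093796574834 0.13819501525294106
block 5592 plane dz/dx,dz/dy deg [ 0.70762295 -0.36417125] z0 0.04718368395860998 rect ((0.016495825722813606, 0.00569094717502594), (0.032976340502500534, 0.08848967403173447), 0.015169431455433369) xmin/max 3.2229593834669837e-06 0.032981618648335154
tool x dir 79.77724335521593 tilt z [-2.49511339e-05  6.68055349e-05 -9.99999997e-01]
```

View pics/w7b.png

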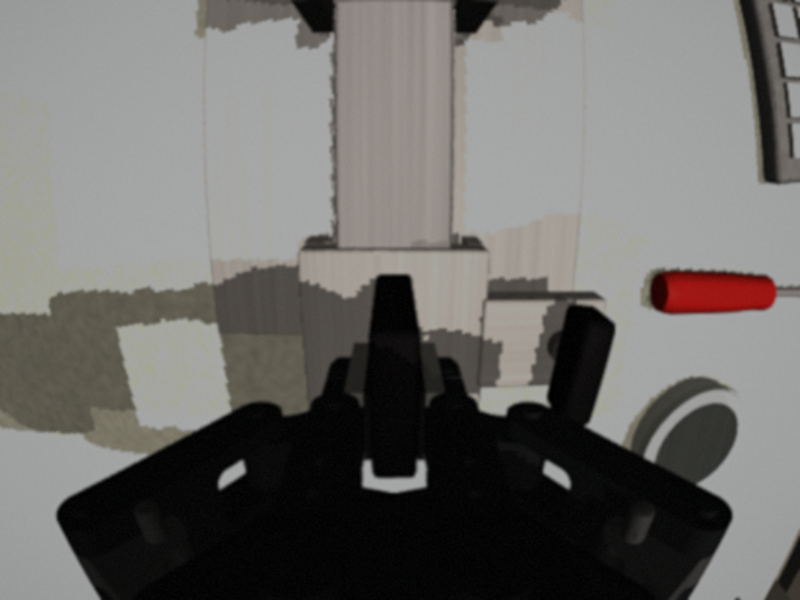

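The carriage is on the rail, centred between the stops (inner edges about 332 and 457 px), and I see no side forces. Sliding on.

Call:
{"name": "arm_command", "arguments": {
  "targets": [
    [0, [0.15, 0, 0], 0],
    [0, [0.3, 0, 0], 0],
    [0, [0.45, 0, 0], 0],
    [0, [0.6, 0, 0], 0],
    [0, [0.75, 0, 0], 0],
    [0, [0.9, 0, 0], 0],
    [0, [1.05, 0, 0], 0],
    [0, [1.2, 0, 0], 0],
    [0, [1.35, 0, 0], 0],
    [0, [1.5, 0, 0], 0],
    [0, [1.65, 0, 0], 0],
    [0, [1.8, 0, 0], 0]
  ]
}}

```text
time_s: 9.22
eef_pos: [0.5613, 0.1117, 0.1144]
tool_rot: [-0.0, 0.767, 0.641, -0.0]
contact_force: [-0.3, -0.6, -5.0]
gripper_width: 0.0131
```

```bash
python3 -c "
from h import *
o=observe();where(o);print(o['wrist_torque'])"
```

```text
t 9.225 TCP station mm x,y,z 105.1806076839928 0.8167407718621716 114.4120654809788 yaw-rail -0.05834434680183165 F [-0.3 -0.6 -5. ] tiltz [-0.0002  0.0002] w 0.013076662202460218
[-0.17776138  0.05599624  0.00371849]
```

Call:
{"name": "arm_command", "arguments": {
  "targets": [
    [0, [0.05, 0, 0.01], 0],
    [0, [0.1, 0, 0.02], 0],
    [0, [0.15, 0, 0.025], 0],
    [0, [0.18, 0, 0.025], 0],
    [0, [0.18, 0, 0.025], 0]
  ]
}}

```text
time_s: 9.85
eef_pos: [0.5629, 0.12, 0.1132]
tool_rot: [-0.0, 0.767, 0.641, 0.0]
contact_force: [0.3, 1.0, -6.4]
gripper_width: 0.0129
```

```bash
python3 -c "
from h import *
o=observe();where(o);print(o['wrist_torque'])"
```

```text
t 9.85 TCP station mm x,y,z 113.6644680855788 0.6989254260894655 113.23942666200625 yaw-rail -0.05909377645780012 F [ 0.3  1.  -6.4] tiltz [-0.      0.0001] w 0.012904099527382069
[-0.09815241  0.0213125   0.05480741]
```

Call:
{"name": "arm_command", "arguments": {
  "targets": [
    [0, [0.02, 0, 0], 0],
    [0, [0.04, 0, 0], 0],
    [0, [0.06, 0, 0], 0],
    [0, [0.08, 0, 0], 0],
    [0, [0.08, 0, 0], 0]
  ]
}}

```text
time_s: 10.48
eef_pos: [0.5634, 0.1222, 0.1132]
tool_rot: [0.001, 0.767, 0.641, -0.001]
contact_force: [-1.2, -7.4, -4.3]
gripper_width: 0.0132
```

```bash
python3 -c "
from h import *
o=observe();where(o);print(o['wrist_torque'])
snap('wrist','w8'); carriage('w8',o)
p=cv2.imread('pics/w8.png'); cv2.imwrite('pics/w8b.png',cv2.resize(p,(800,600)))"
```

```text
t 10.475 TCP station mm x,y,z 115.92524016728696 0.5901546135171588 113.22613169252492 yaw-rail -0.05808092657319719 F [-1.2 -7.4 -4.3] tiltz [-0.0011 -0.0033] w 0.01320068390668935
[-1.63833391  0.34259591 -0.18219946]
blade 373 plane dz/dx,dz/dy deg [-4.47364941  0.35406073] z0 0.055850444601617 rect ((0.05161229148507118, 0.00010152533650398254), (0.002807418117299676, 0.045838240534067154), 0.08736143261194229) xmin/max 0.05018515034930623 0.053047572989924144
block 5583 plane dz/dx,dz/dy deg [ 1.13483706 -0.37634938] z0 0.04718554368497467 rect ((0.01649477146565914, 0.005811542272567749), (0.03297451138496399, 0.08835407346487045), 0.009245556779205799) xmin/max 3.9059776848625723e-07 0.03298434649884254
tool x dir 79.7419190734268 tilt z [-0.00105168 -0.00332088 -0.99999393]
```

View pics/w8b.png

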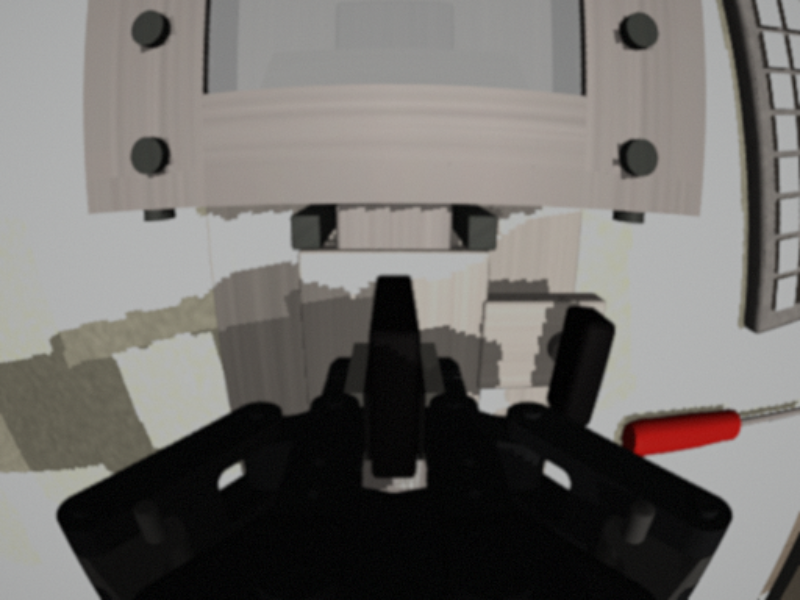

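The block front touches the stops (edge at row 248), with 7 N of stop reaction. Lowering it the last 0.7 mm and letting go, then looking.

Call:
{"name": "arm_command", "arguments": {
  "targets": [
    [0, [0.01, 0, 0.01], 0],
    [0, [0.01, 0, 0.02], 0],
    [0, [0.01, 0, 0.02], 0]
  ]
}}

```text
time_s: 10.9
eef_pos: [0.5636, 0.1222, 0.113]
tool_rot: [0.001, 0.767, 0.641, -0.002]
contact_force: [-4.6, -9.1, -0.6]
gripper_width: 0.0135
```

Call:
{"name": "arm_command", "arguments": {
  "targets": [
    [0.4, [0, 0, 0], 0],
    [0.4, [0, 0, 0], 0],
    [0.4, [0, 0, 0], 0],
    [0.4, [0, 0, 0], 0]
  ]
}}

```text
time_s: 11.4
eef_pos: [0.564, 0.1246, 0.1126]
tool_rot: [0.0, 0.767, 0.641, 0.0]
contact_force: [0.7, -0.2, -0.7]
gripper_width: 0.0342
```

```bash
python3 -c "
from h import *
o=observe();where(o);print(o['wrist_torque'])
snap('wrist','w9')
p=cv2.imread('pics/w9.png'); cv2.imwrite('pics/w9b.png',cv2.resize(p,(800,600)))"
```

```text
t 11.4 TCP station mm x,y,z 118.37099613530907 0.48434187953941926 112.55575740515475 yaw-rail -0.04796023723898202 F [ 0.7 -0.2 -0.7] tiltz [0.0006 0.0003] w 0.03422030557745475
[0.02158859 0.04844069 0.01107076]
```

View pics/w9b.png

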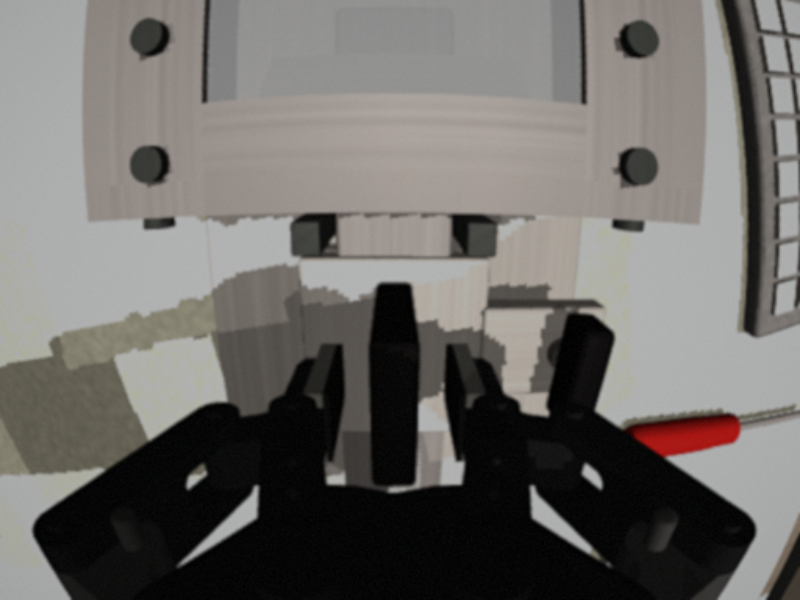

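Call:
{"name": "arm_command", "arguments": {
  "targets": [
    [0.4, [0, 0, -0.7], 0],
    [0.4, [0, 0, -1.5], 0],
    [0.5, [-0.16, 0.4, -2.0], 0],
    [0.5, [-0.16, 1.2, -2.0], 0],
    [0.5, [-0.16, 1.44, -2.0], 0],
    [0.5, [-0.16, 1.44, -2.0], 0],
    [0.5, [-0.16, 1.44, -2.0], 0]
  ]
}}

```text
time_s: 12.32
eef_pos: [0.6321, 0.104, 0.2117]
tool_rot: [-0.001, 0.767, 0.641, -0.001]
contact_force: [-0.1, 0.5, 0.2]
gripper_width: 0.0426
```

```bash
python3 - <<'E'
from h import *
o=observe();where(o)
snap('wrist','w10')
p=cv2.imread('pics/w10.png'); cv2.imwrite('pics/w10b.png',cv2.resize(p,(800,600)))
z=load('w10');X=wcloud(z);T,R=toolX(X,o);Z=X[...,2]
g=np.isfinite(Z)
k=g&(abs(Z-.099)<.006)&(abs(T[...,0])<.06)&(abs(T[...,1])<.04)
pl=g&(abs(Z-.128)<.006)&(abs(T[...,0])<.06)&(abs(T[...,1]+.072)<.03)
for m in (k,pl): print(m.sum(),rect(T,m),np.median(Z[m]))
bk=g&(abs(Z-.065)<.004)&(abs(T[...,1]+.072)<.034)&(T[...,0]>-.05)&(T[...,0]<.07)
x=np.sort(T[bk][:,0]);print('block/stop front T x',x[-3:])
E
```

```text
t 12.325 TCP station mm x,y,z 110.21695933055095 -70.22486332530563 211.70237847487803 yaw-rail -0.03634516295527135 F [-0.1  0.5  0.2] tiltz [-0.0017  0.0001] w 0.04259141395948297
800 ((0.0003490801900625229, 0.0010818513110280037), (0.04406411945819855, 0.013947615399956703), 5.616551399230957) 0.09878336758752568
1147 ((0.006965767592191696, -0.0700908973813057), (0.04940102994441986, 0.014707589522004128), 0.8341795206069946) 0.12786114163403742
block/stop front T x [0.06314336 0.06315861 0.06320015]
```

View pics/w10b.png

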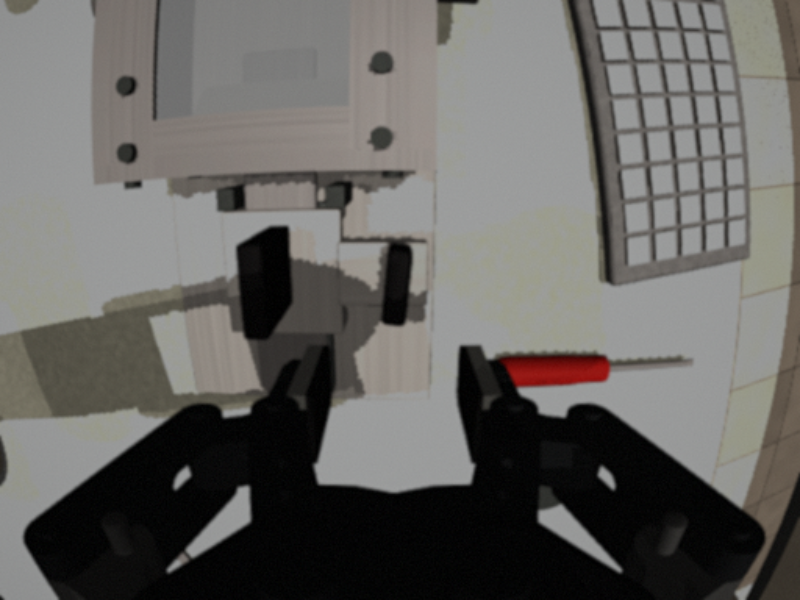

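The carriage stays on the stops. The knob is at (397,284), turned 5.6° (about 0.1 rad) and only about 1 mm off the tool axis. Aligning and gripping it.

Call:
{"name": "arm_command", "arguments": {
  "targets": [
    [0.5, [0.01, 0.02, 0.8], 0.93],
    [0.5, [0.01, 0.02, 1.7], 0.93],
    [0.5, [0.01, 0.02, 2.3], 0.93],
    [0.5, [0.01, 0.02, 2.47], 0.93],
    [0.5, [0.01, 0.02, 2.47], 0.93],
    [0.5, [0.01, 0.02, 2.47], 0.93]
  ]
}}

```text
time_s: 13.12
eef_pos: [0.6355, 0.104, 0.091]
tool_rot: [0.001, 0.798, 0.603, 0.001]
contact_force: [0.1, 0.0, 1.4]
gripper_width: 0.0422
```

```bash
python3 -c "
from h import *
o=observe();where(o);print(o['joint_positions'])"
```

```text
t 13.125 TCP station mm x,y,z 110.77315054347504 -73.59287966868482 90.9521548062248 yaw-rail -5.63368204853731 F [0.1 0.  1.4] tiltz [ 0.0035 -0.0001] w 0.04222607687186801
[-2.50693325e-02  4.81274380e-01  1.51463874e+00 -4.28524153e-05
  1.14219849e+00  2.51299693e-01]
```

Call:
{"name": "arm_command", "arguments": {
  "targets": [
    [0.5, [0, 0, 0], 0],
    [0.5, [0, 0, 0], 0]
  ]
}}

```text
time_s: 13.38
eef_pos: [0.6347, 0.1039, 0.0897]
tool_rot: [0.0, 0.798, 0.603, 0.001]
contact_force: [0.3, -0.3, -0.1]
gripper_width: 0.0426
```

```bash
python3 -c "
from h import *
o=observe();where(o)"
```

```text
t 13.375 TCP station mm x,y,z 110.58397135324344 -72.80679970873916 89.67297649841117 yaw-rail -5.640176965904615 F [ 0.3 -0.3 -0.1] tiltz [ 0.0014 -0.0001] w 0.04260167732183447
```

Call:
{"name": "arm_command", "arguments": {
  "targets": [
    [0.5, [0, -0.026, 0.05], 0],
    [0, [0, -0.026, 0.05], 0],
    [0, [0, -0.026, 0.05], 0],
    [0, [0, -0.026, 0.05], 0],
    [0, [0, -0.026, 0.05], 0],
    [0, [0, -0.026, 0.05], 0]
  ]
}}

```text
time_s: 14.12
eef_pos: [0.6329, 0.1043, 0.0862]
tool_rot: [-0.0, 0.798, 0.603, -0.0]
contact_force: [-0.9, -0.6, -0.3]
gripper_width: 0.0126
```

```bash
python3 -c "
from h import *
o=observe();where(o);print(o['wrist_torque'])
snap('wrist','w11')
p=cv2.imread('pics/w11.png'); cv2.imwrite('pics/w11b.png',cv2.resize(p,(800,600)))"
```

```text
t 14.125 TCP station mm x,y,z 110.61715449847357 -70.9355988737035 86.22948669579795 yaw-rail -5.63871494434045 F [-0.9 -0.6 -0.3] tiltz [-0.0003 -0.    ] w 0.012592986321324823
[0.01363638 0.07652451 0.00416957]
```

View pics/w11b.png

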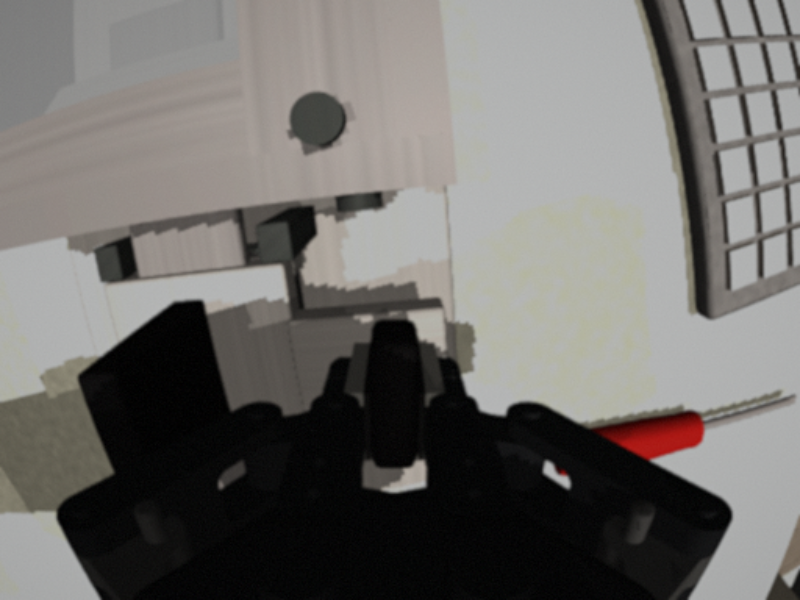

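Call:
{"name": "arm_command", "arguments": {
  "targets": [
    [0, [0.03, 0, 0], 0.6],
    [0, [0.03, 0, 0], 1.6],
    [0, [0.03, 0, 0], 2.6],
    [0, [0.03, 0, 0], 3.6],
    [0, [0.03, 0, 0], 4.6],
    [0, [0.03, 0, 0], 5.6],
    [0, [0.03, 0, 0], 6.6],
    [0, [0.03, 0, 0], 7.6],
    [0, [0.03, 0, 0], 8.6],
    [0, [0.03, 0, 0], 9.6],
    [0, [0.03, 0, 0], 10.2],
    [0, [0.03, 0, 0], 10.2]
  ]
}}

```text
time_s: 15.68
eef_pos: [0.6358, 0.1033, 0.087]
tool_rot: [0.002, 0.994, 0.112, 0.003]
contact_force: [5.5, -7.8, -2.0]
gripper_width: 0.013
```

```bash
python3 -c "
from h import *
o=observe();where(o);print(o['wrist_torque'])
snap('wrist','w12')
p=cv2.imread('pics/w12.png'); cv2.imwrite('pics/w12b.png',cv2.resize(p,(800,600)))"
```

```text
t 15.675 TCP station mm x,y,z 110.10416091893795 -73.98161643862788 87.03505200734948 yaw-rail -66.89247693358966 F [ 5.5 -7.8 -2. ] tiltz [ 0.0058 -0.0039] w 0.012958210824105336
[-1.28479958 -1.06141565 -0.02166366]
```

View pics/w12b.png

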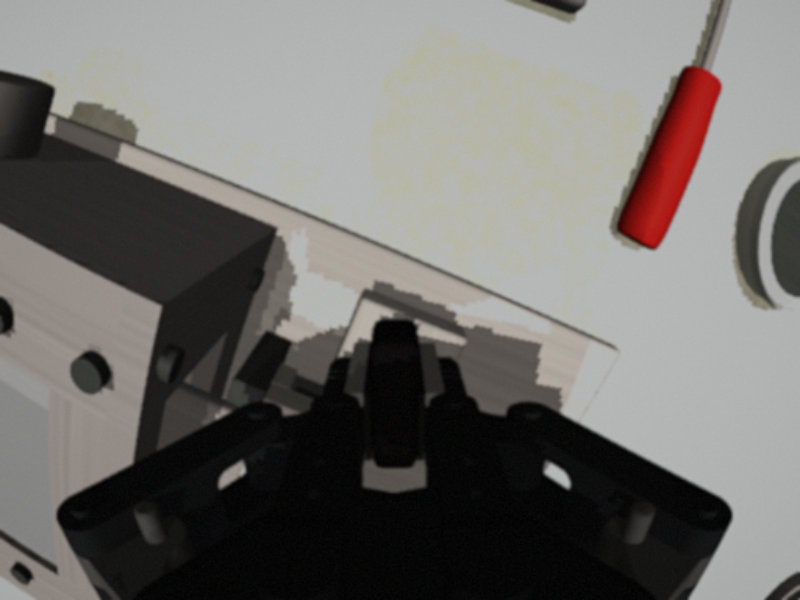

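Call:
{"name": "arm_command", "arguments": {
  "targets": [
    [0, [0.03, 0.012, 0], 0.5],
    [0, [0.03, 0.012, 0], 1.0],
    [0, [0.03, 0.012, 0], 1.5],
    [0, [0.03, 0.012, 0], 2.0],
    [0, [0.03, 0.012, 0], 2.4],
    [0, [0.03, 0.012, 0], 2.8],
    [0, [0.03, 0.012, 0], 3.1],
    [0, [0.03, 0.012, 0], 3.1]
  ]
}}

```text
time_s: 16.73
eef_pos: [0.6365, 0.1022, 0.0864]
tool_rot: [0.003, 0.999, -0.048, 0.002]
contact_force: [3.9, -11.1, -3.7]
gripper_width: 0.0129
```

```bash
python3 -c "
from h import *
o=observe();where(o);print(o['wrist_torque'])"
```

```text
t 16.725 TCP station mm x,y,z 109.14074380503278 -74.82760925516246 86.43865577274892 yaw-rail -85.32570216414372 F [  3.9 -11.1  -3.7] tiltz [ 0.0032 -0.0059] w 0.012868492741146605
[-1.57874364 -0.59746196  0.94482225]
```

Call:
{"name": "arm_command", "arguments": {
  "targets": [
    [0, [0, 0, 0], 0.4],
    [0, [0, 0, 0], 0.4]
  ]
}}

```text
time_s: 16.98
eef_pos: [0.6364, 0.1019, 0.0865]
tool_rot: [0.003, 0.998, -0.068, 0.002]
contact_force: [3.4, -11.1, -2.8]
gripper_width: 0.0123
```

```bash
python3 -c "
from h import *
o=observe();where(o);print(o['wrist_torque'])
snap('wrist','w13')
p=cv2.imread('pics/w13.png'); cv2.imwrite('pics/w13b.png',cv2.resize(p,(800,600)))"
```

```text
t 16.975 TCP station mm x,y,z 108.87624663037593 -74.83885183083358 86.4828125832066 yaw-rail -87.63002833006645 F [  3.4 -11.1  -2.8] tiltz [ 0.0031 -0.0069] w 0.012302781364939726
[-1.80051086 -0.66473443  1.58390921]
```

View pics/w13b.png

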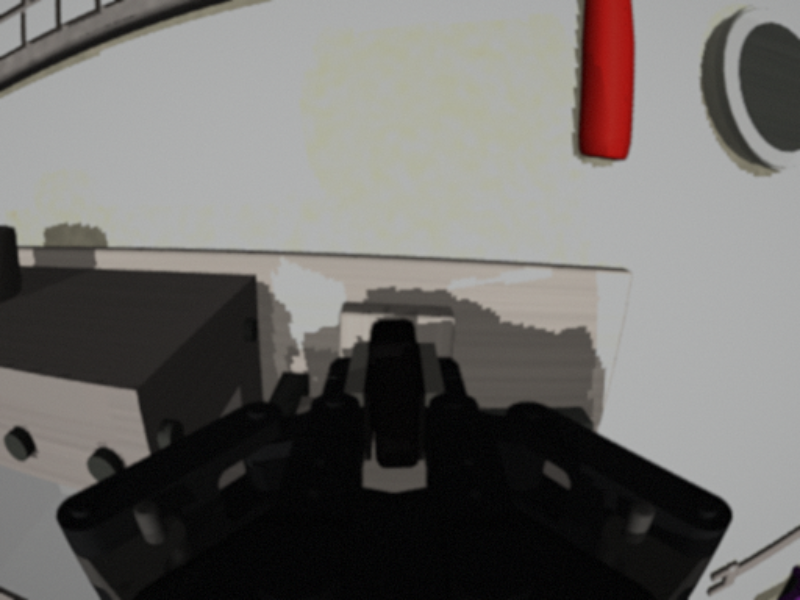

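The torque has climbed to 1.6 N m, so the knob is on its end stop. Letting go, rising and checking.

Call:
{"name": "arm_command", "arguments": {
  "targets": [
    [0.45, [0, 0, 0], 0],
    [0.45, [0, 0, 0], 0],
    [0.45, [0, 0, 0], 0],
    [0.45, [0, 0, -0.6], 0],
    [0.45, [0, 0, -1.4], 0],
    [0.45, [0, 0, -2.2], 0],
    [0.45, [-0.6, 0, -2.6], -1.5],
    [0.45, [-1.2, 0, -2.8], -3.0],
    [0.45, [-1.4, 0, -2.8], -4.5],
    [0.45, [-1.4, 0, -2.8], -6.0],
    [0.45, [-1.4, 0, -2.8], -6.0],
    [0.45, [-1.4, 0, -2.8], -6.0]
  ]
}}

```text
time_s: 18.52
eef_pos: [0.5657, 0.1154, 0.2263]
tool_rot: [-0.0, 0.971, 0.24, -0.0]
contact_force: [0.9, -0.1, -0.7]
gripper_width: 0.0378
```

Call:
{"name": "arm_command", "arguments": {
  "targets": [
    [0.45, [0, 0, 0], -1.5],
    [0.45, [0, 0, 0], -3],
    [0.45, [0, 0, 0], -4.5],
    [0.45, [0, 0, 0], -6.0],
    [0.45, [0, 0, 0], -7.5],
    [0.45, [0, 0, 0], -8.6],
    [0.45, [0, 0, 0], -8.6],
    [0.45, [0, 0, 0], -8.6]
  ]
}}

```text
time_s: 19.52
eef_pos: [0.5657, 0.1153, 0.2262]
tool_rot: [-0.0, 0.769, 0.639, -0.0]
contact_force: [0.3, -0.3, -0.0]
gripper_width: 0.0388
```

```bash
python3 - <<'E'
from h import *
o=observe();where(o)
snap('wrist','w14')
p=cv2.imread('pics/w14.png'); cv2.imwrite('pics/w14b.png',cv2.resize(p,(800,600)))
z=load('w14');X=wcloud(z);T,R=toolX(X,o);Z=X[...,2]
a=np.deg2rad(SA);e=np.array([np.cos(a),np.sin(a)]);n=np.array([-e[1],e[0]])
S=np.stack([(X[...,:2]-SO)@e,(X[...,:2]-SO)@n,Z],-1)*1e3
for nme,m in [('knob',(abs(S[...,2]-99)<5)&(abs(S[...,0]-110)<45)&(abs(S[...,1]+73)<32)),('plate',(abs(S[...,2]-128)<5)&(abs(S[...,0]-115)<45)&(abs(S[...,1])<30))]:
    print(nme,m.sum(),cv2.minAreaRect(S[m][:,:2].astype(np.float32)),np.median(S[m][:,2]) if m.any() else '')
E
```

```text
t 19.525 TCP station mm x,y,z 109.54205077026094 -2.8578939391575995 226.19613701637897 yaw-rail -0.39234881306377645 F [ 0.3 -0.3 -0. ] tiltz [-0.0002 -0.    ] w 0.03876555431786037
knob 683 ((110.4347915649414, -73.41818237304688), (14.185598373413086, 44.01812744140625), 5.242306232452393) 98.81129834068734
plate 1079 ((116.94725036621094, -0.8792095184326172), (13.916948318481445, 49.87392807006836), 89.91545867919922) 127.88205209343445
```

View pics/w14b.png

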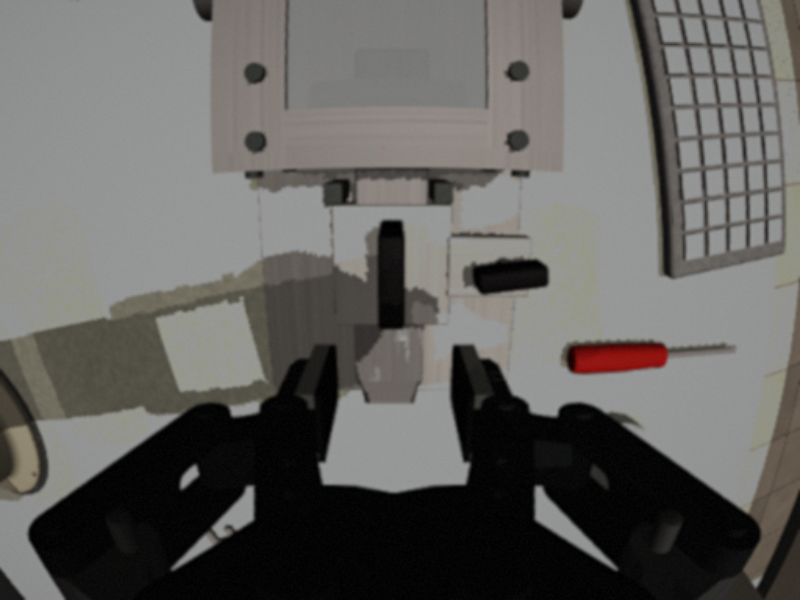

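```bash
python3 - <<'E'
from h import *
crop('w14',190,95,365,220,4.5,'w14c')
snap('scene','sc14')
snap('side','s14')
E
```

```text
(no output)
```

View pics/w14c.png

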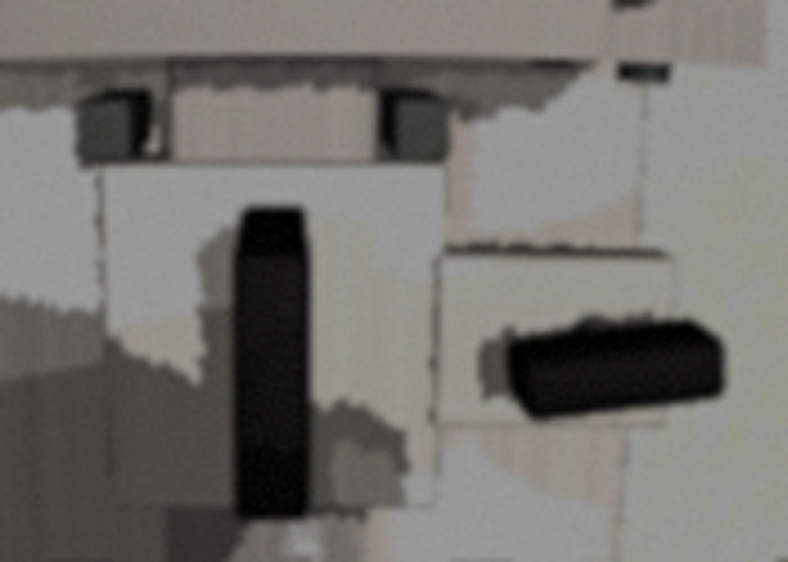

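View pics/sc14.png

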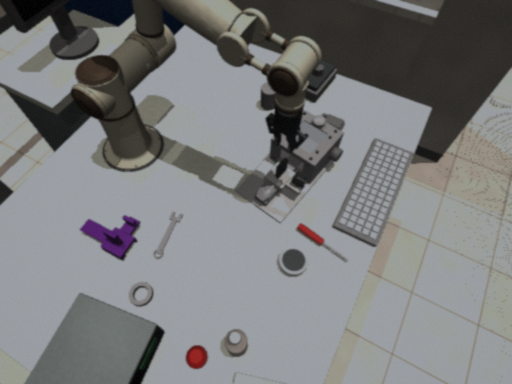

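View pics/s14.png

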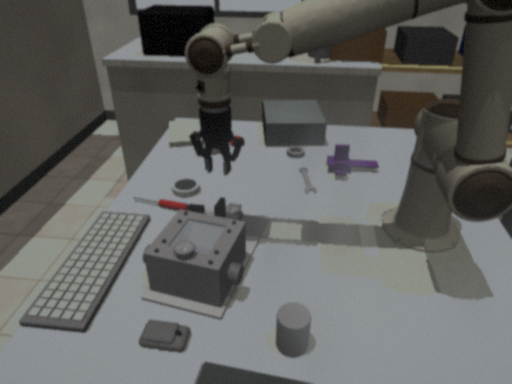

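The close crop shows the block's front edge flush with both stops (row ~163) and the knob bar turned crosswise at (615,365). The scene and side views show the bystanders where they were and the gripper clear of everything. Handing in.

```bash
python3 -c "
from h import *
print(finish_job())"
```

```text
the job is handed in; nothing more can be done
None
```

I slid the aluminium carriage onto the rail blade first, through the flap and up against both stops. Then I turned its clamp knob clockwise to the end stop, let go and moved clear. I handed in at about 19.7 s of the 64 s.

**Last checks:**
- **Carriage:** its origin measured at x ≈ 110.9 mm in the station frame, against 110 expected. My station estimate is good to about 1–2 mm. Yaw is 0.1°, and the block's front edge sits flush on both stops in the close crop.
- **Clamp:** the bar reads 84.8° (1.48 rad), about 2° over the nominal 1.45 rad stop, which I put down to measurement error. Torque rose to about 1.6 N m at the end.
- **Robot and bystanders:** the gripper hung free with about 0 N on it. The other things look undisturbed in the scene and side views, compared by eye only.
- **Flap:** I did not see the flap directly. I infer it is open because the carriage is home and the blade is inside the port.

**Disagreement:** the rail's centre line differed by about 1 mm between two wrist views. I split the difference, and the carriage went on without noticeable side force.

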